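# Fetch the guide rod from its storage tube behind the parked components

### The arm

A 6-joint arm with a two-finger parallel gripper is mounted at the origin on the work surface. World frame = base frame: x ahead of the robot, y to its left, z up, the work surface at z = 0. Lengths are in m, angles in rad, forces in N, time in s.
With the tool pointing down it reaches from about 0.35 to 0.975 m from the base axis. Payload 4.9 kg.
Tool frame: the origin (TCP) lies between the finger pads; the fingertips stand 22 mm ahead of it and the grasp point (between the pads) lies 3 mm ahead of it; z points along the fingers, y is the line along which they close (so a half turn about z gives the same grasp; the last joint's range is limited). The gripper opens to 85 mm and grips with 20 to 120 N. Pads are 22 mm wide; open, the fingers measure 114 mm over their backs; the gripper's body (76 mm by 85 mm) begins 54 mm behind the grasp point. The pads swing forward as they close: fully open they stand 13 mm farther back than shut.
Start: joints at [1.16, 0.053, 1.613, -0, 1.476, -0.119], TCP at [0.18, 0.599, 0.253] pointing down, gripper open.
Joint ranges: [-3.01, 3.01], [-1.01, 2.22], [0.06, 2.58], [-1.02, 4.17], [0.09, 2.62], [-3.14, 3.14]. Speed limits (rad/s): [2.57, 2.57, 3.14, 3.14, 3.14, 3.14].

### API

Orientations are given as a unit quaternion [w, x, y, z].
In Python, from plant import state, grab_frame, get_calibration, job_done, recognise, regions_of gives the robot as it stands.
- The arm moves only by the tool apply_moves, never from a script. Its argument "targets" is a list of rows, each an object with "translation": the shift along the tool's x, y, z normalised to -1 to 1, where 1 is 100 mm, a list of three; "twist": the turn about the tool's z normalised to -1 to 1, where 1 is 0.1 rad; "hand": the opening, from 0 (shut) to 1 (fully open). A call has 1 to 8 rows; each row shifts and turns the commanded pose from where the row before left it, along the tool's axes as they then stand; what a row does not reach is not made up. A row lasts 1/10 s, in which the tool goes at most 50 mm and 8.59 degrees, less where a joint would pass 70% of its speed; a pose out of reach is approached as far as the arm can. A call with a number of a shift or a turn outside -1 to 1 is refused whole. A call with a gripper value outside its range is refused whole. The fingers move at their own pace and stop on an object; the grip force is fixed at half the most. Time passes only in rows, so rows that do not move let the fingers close. It gives the time, the measured TCP pose, the force, the opening and the grip force at its end, in the units of the state.
- state(): the state, without advancing time (a new reading comes with each control period).
- grab_frame(name): name is "scene" or "top"; returns the picture (420x560x3 uint8, red, green, blue); there is no depth.
- get_calibration(name): a dict with "camera_matrix" (3x3 intrinsics, pixels), "pose" (4x4, takes a point from camera to world coordinates). Camera axes: x right, y up, looking along -z (the intrinsics and any distortion apply to the point x, -y, -z); pixel columns grow to the right and rows downward; lengths in m; the calibration is good to about 2 mm. A picture is of the moment at which its call begins. get_calibration takes no time and is no camera call.
- job_done(): hands the job in; it is judged then, once.
Trained networks look in the newest picture that a camera, given by its name, has taken for a name from the list of things; names that differ only in an ending like _2 or _b are one class to them, and where a whole thing is asked for, a point or a joint stands for the part that bears it (a point fixed in the world has none). Each returns a list of dicts, best first, with "score" (0 to 1); they miss things now and then, are a little off and sometimes report something else, mostly with a low value. They report only what shows in the picture. A call takes as long as a camera call. They do not tell look-alikes from the thing itself.
- recognise(camera, query): "point" ([x, y, z] in m, in world coordinates, good to about 4 mm: the middle of the surface that is visible of it).
- regions_of(camera, query): "pixels" (420x560 bool, what is visible of it).
The state is a dict: "time": time; "joint_pos": joint angles; "joint_vel": joint speeds; "joint_efforts": joint torques, N m; "tool_pos": TCP position; "tool_rot": TCP orientation; "contact_force": force on the tool from outside, world axes, zero at the start; "ft_torque": the same for the moment, N m; "gripper_width": opening from 0.0 (shut) to 1.0 (fully open); "grasp_force": force on a finger pad.
Only numpy, scipy, OpenCV 4.12 (cv2) and the standard library are available. Lean on these libraries where they do the work, as an engineer would, in place of code of your own. Each camera call takes 0.05 s, during which the arm holds its last target. There are 200 camera calls.

### The job

Three components stand in line in front of the storage tube, in the way of the steel guide rod inside it. First move all three over to stand on the blue anti-static mat; with all of them there, draw the rod out of the tube and lay it in the two V-supports, centred along them; only then put each component back, upright, on the very spot where it stood at the start (which way it faces does not matter). Never tip a component over, and leave the multimeter, the screwdriver and the reel where they are.

Things in the scene. Friction and masses are not known exactly. Their poses are not given: they have to be found in the camera images.
- dock: Fixed grey tube, 230 mm long, 24 outside, 18 bore, level, axis 43 mm above the bench, on a plate 70 wide, 8 high. Origin on the bench under its open mouth; tube and plate run along +y, z up. In front of the mouth three flat yellow-edged squares (56 mm) at y = -80, -150, -220 mm on x = 0; a component stands within 8 mm of the middle of each; which one where varies.
- rod: Steel rod, 12 mm diameter, 260 long, 120 g, red ends. Origin at its middle, y axis along it (it may roll). Starts loose in the tube on the bottom of the bore, axis 40 mm above the bench, parallel to the tube, about 45 mm out of the mouth; slides out along -y of the tube's frame until its leading end is 260 mm from the mouth. Let go with less than half drawn out, it stays in the tube.
- capacitor: Blue round can capacitor with aluminium top and two terminals, 40 mm diameter, 60 mm high (66 with terminals), about 90 g, upright. Origin at the centre of its underside, z up.
- heatsink: Black finned heatsink block, 38 mm along its x, 44 mm along its y, 45 mm high, about 150 g. Origin at the centre of its underside, z up. Its x axis starts within 0.25 rad of the tube frame's x axis.
- transformer: Small transformer, steel core with orange winding, 38 mm along its x, 44 mm along its y, 45 mm high to the core and 48 mm over the winding, about 300 g. Origin at the centre of its underside, z up. Its x axis starts within 0.25 rad of the tube frame's x axis.
- mat: Blue anti-static mat, fixed, 120 mm along x, 260 mm along y, 4 mm thick, empty at the start. Origin at the centre of its underside, on the bench; z up. Room for the three components in a row along y, 85 mm apart.
- cradle: Two fixed dark steel V-supports on a green plate (70 along x, 230 along y, 8 high), at y = -85 and +85 mm, each 20 mm long, flanks at 45 degrees, V 42 wide at the top, highest edges 58 mm above the bench. Origin on the bench under the middle. A rod lying in both has its axis along y at x = 0, 45 mm above the origin; centred: its middle at y = 0. Free finger space between the V's, down to the plate.
- multimeter: Bystander: yellow hand-held multimeter lying flat, 78 x 150 x 32 mm (about 40 over the dial). Origin at the centre of its underside. To be left alone.
- screwdriver: Bystander: screwdriver, 160 mm long, lying flat. To be left alone.
- reel: Bystander: empty black reel, 56 mm diameter, 38 mm high, standing flat. Origin at the centre of its underside. To be left alone.
Things that resemble listed ones, but are neither listed nor needed, are in the scene too. Leave any red look-alike of the transformer alone.

How it is judged:
On the way, in this order (a step that is already met when the one before it is completed fails the run):
1. all three components stand upright on the blue mat (x of capacitor in the frame of mat between -0.06 and 0.06 m and y of capacitor in the frame of mat between -0.13 and 0.13 m and z of capacitor in the frame of mat between -0.002 and 0.01 m and angle between each of capacitor, heatsink, transformer's own z axis and vertical below 0.1 rad and linear speed of each of capacitor, heatsink, transformer below 0.03 m/s and x of heatsink in the frame of mat between -0.06 and 0.06 m and y of heatsink in the frame of mat between -0.13 and 0.13 m and z of heatsink in the frame of mat between -0.002 and 0.01 m and x of transformer in the frame of mat between -0.06 and 0.06 m and y of transformer in the frame of mat between -0.13 and 0.13 m and z of transformer in the frame of mat between -0.002 and 0.01 m), for 0.2 s.
2. the rod lies in both V-supports, with the three components still on the mat (all of step 1 and x of rod in the frame of cradle between -0.008 and 0.008 m and y of rod in the frame of cradle between -0.015 and 0.015 m and z of rod in the frame of cradle between 0.039 and 0.051 m and angle between the y axis of rod and the y axis of cradle, either way round below 0.08 rad and linear speed of rod below 0.03 m/s), for 0.2 s.
At the end, for the whole second after the job is handed in: The rod rests in both V-supports (8 mm sideways, 6 mm in height, 0.08 rad, centred within 15 mm). Each component stands upright (0.1 rad), at rest, within 15 mm of its starting spot. Multimeter, screwdriver and reel are within 30 mm of where they were (x of rod in the frame of cradle between -0.008 and 0.008 m and y of rod in the frame of cradle between -0.015 and 0.015 m and z of rod in the frame of cradle between 0.039 and 0.051 m and angle between the y axis of rod and the y axis of cradle, either way round below 0.08 rad and linear speed of rod below 0.03 m/s and distance of each of capacitor, heatsink, transformer from where it was at the start of the episode below 0.015 m and angle between each of capacitor, heatsink, transformer's own z axis and vertical below 0.1 rad and linear speed of each of capacitor, heatsink, transformer below 0.02 m/s and distance of each of multimeter, screwdriver, reel from where it was at the start of the episode below 0.03 m); the robot touches nothing.
It fails at once if a component is tipped over (angle between any of capacitor, heatsink, transformer's own z axis and vertical above 0.6 rad).
It fails at once if a bystander is moved by more than 30 mm (distance of any of multimeter, screwdriver, reel from where it was at the start of the episode above 0.03 m).
It also fails if it takes over 144 s, if anything falls off the work surface, if the arm or the gripper's body presses on something with over 40 N, if the wrist force passes 120 N, or if a joint passes its speed limit or range.

## Working session

There is one attempt and no reset: what is moved stays moved. The work goes in short steps, Python scripts to look and compute and a tool call to move; the robot and the scene stay as the last step left them, time stands still between calls to the robot, and variables do not carry over. Pictures are saved under pics/ and viewed, at most 14 in all, crops included, and the job is handed in when it is done.

Besides the shell and the picture viewer there is one more tool, called as name(argument=value, ...), one argument or row to a line, values as JSON. apply_moves: Moves the arm, as the interface text tells. Its arguments: {"type":"object","properties":{"targets":{"type":"array"}},"required":["targets"]}

```bash
ls; mkdir -p pics
cat > h.py <<'E'
import numpy as np, cv2
from plant import *
def save(name,fn):
    im=grab_frame(name); cv2.imwrite('pics/'+fn,im[:,:,::-1]); return im
def ray(cam,u,v):
    c=get_calibration(cam);K=np.array(c['camera_matrix']);T=np.array(c['pose'])
    d=np.linalg.inv(K)@[u,v,1]; d=T[:3,:3]@[d[0],-d[1],-d[2]]; return T[:3,3],d
def onz(cam,u,v,z):
    o,d=ray(cam,u,v); return o+d*(z-o[2])/d[2]
def proj(cam,p):
    c=get_calibration(cam);K=np.array(c['camera_matrix']);T=np.array(c['pose'])
    q=T[:3,:3].T@(np.array(p)-T[:3,3]); q=K@[q[0],-q[1],-q[2]]; return q[:2]/q[2]
E
python3 - <<'E'
from h import *
np.set_printoptions(precision=4,suppress=True)
print(state())
for c in ('scene','top'):
    k=get_calibration(c); print(k)
    save(c,c+'0.png')
    for n in 'dock rod capacitor heatsink transformer mat cradle multimeter screwdriver reel'.split():
        print(c,n,[(round(r['score'],2),np.round(r['point'],3).tolist(),np.round(proj(c,r['point'])).tolist()) for r in recognise(c,n)])
E
```

```text
pics
{'time': 0.0, 'joint_pos': array([ 1.16  ,  0.0534,  1.6143,  0.    ,  1.476 , -0.119 ]), 'joint_vel': array([-0.0008,  0.0003,  0.0005, -0.0001, -0.0018,  0.0012]), 'joint_efforts': array([ -0.0018, -39.3672, -37.0175,  -0.0003,   0.0069,  -0.    ]), 'tool_pos': array([0.1796, 0.598 , 0.2521]), 'tool_rot': array([-0.0003,  0.1454,  0.9894, -0.001 ]), 'contact_force': array([0.6225, 0.1541, 0.469 ]), 'ft_torque': array([0.0404, 0.0046, 0.0665]), 'grasp_force': 0.0, 'gripper_width': 0.9968539256616337}
{'camera_matrix': array([[464.8097,   0.    , 286.1748],
       [  0.    , 464.8097, 210.2035],
       [  0.    ,   0.    ,   1.    ]]), 'pose': array([[-0.7472, -0.5646,  0.3506,  1.0444],
       [ 0.6646, -0.6368,  0.3909,  0.4908],
       [ 0.0025,  0.5251,  0.851 ,  1.0959],
       [ 0.    ,  0.    ,  0.    ,  1.    ]])}
scene dock [(0.84, [0.624, 0.208, 0.004], [335.0, 271.0]), (0.24, [0.636, -0.331, 0.037], [203.0, 143.0])]
scene rod [(0.52, [0.613, 0.076, 0.047], [303.0, 227.0])]
scene capacitor [(0.54, [0.625, 0.025, 0.058], [287.0, 215.0])]
scene heatsink [(0.73, [0.802, -
[... 1013 characters left out ...]
3, [0.617, 0.02, 0.06], [288.0, 212.0]), (0.73, [0.608, -0.116, 0.042], [342.0, 218.0]), (0.64, [0.611, 0.077, 0.045], [265.0, 214.0]), (0.57, [0.631, -0.34, 0.031], [430.0, 211.0])]
top heatsink [(0.62, [0.614, -0.052, 0.032], [316.0, 215.0])]
top transformer [(0.7, [0.672, -0.202, 0.046], [377.0, 193.0]), (0.57, [0.604, -0.116, 0.044], [342.0, 219.0])]
top mat [(0.85, [0.443, -0.198, 0.002], [371.0, 284.0]), (0.69, [0.607, 0.188, 0.008], [222.0, 216.0])]
top cradle [(0.62, [0.445, 0.229, 0.012], [202.0, 280.0])]
top multimeter [(0.7, [0.63, -0.34, 0.035], [430.0, 211.0])]
top screwdriver [(0.6, [0.795, -0.05, 0.021], [316.0, 145.0])]
top reel [(0.69, [0.484, 0.413, 0.037], [127.0, 262.0])]
```

View pics/scene0.png

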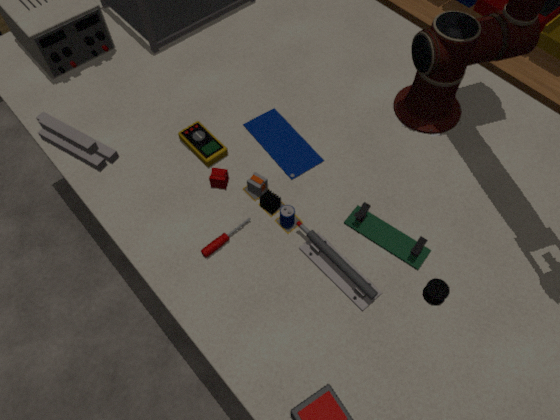

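View pics/top0.png

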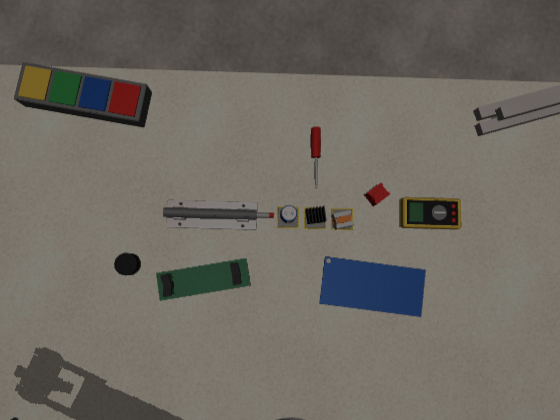

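Run:
```python
from h import *
im=cv2.imread('pics/top0.png'); c=im[170:260,210:390]; cv2.imwrite('pics/crop0.png',cv2.resize(c,None,fx=4.4,fy=4.4,interpolation=cv2.INTER_CUBIC))
for cam in('scene','top'):
    grab_frame(cam)
    for n in('mat','cradle','dock','heatsink','transformer'):
        for r in regions_of(cam,n)[:2]:
            m=r['pixels'].astype(np.uint8); k=cv2.findContours(m,0,2)[0]; k=max(k,key=cv2.contourArea)
            z={'mat':.004,'cradle':.008,'dock':.008}.get(n,.045)
            b=cv2.boxPoints(cv2.minAreaRect(np.array([onz(cam,*p[0],z)[:2]*1000 for p in k],np.float32)))
            print(cam,n,round(r['score'],2),m.sum(),np.round(b).tolist(),b.mean(0).round(1))
```

```text
scene mat 0.9 2730 [[365.0, -326.0], [490.0, -340.0], [518.0, -76.0], [393.0, -62.0]] [ 441.6 -201.1]
scene cradle 0.86 2180 [[374.0, 330.0], [416.0, 105.0], [510.0, 122.0], [468.0, 347.0]] [442.  226.2]
scene dock 0.95 2571 [[577.0, 329.0], [578.0, 84.0], [651.0, 84.0], [650.0, 330.0]] [613.9 206.9]
scene heatsink 0.73 375 [[593.0, -16.0], [602.0, -78.0], [660.0, -69.0], [650.0, -7.0]] [626.2 -42.6]
scene transformer 0.8 394 [[637.0, -201.0], [679.0, -239.0], [727.0, -185.0], [684.0, -147.0]] [ 681.9 -193. ]
scene transformer 0.78 368 [[571.0, -90.0], [591.0, -150.0], [654.0, -129.0], [635.0, -69.0]] [ 612.9 -109.7]
top mat 0.65 4812 [[366.0, -323.0], [486.0, -336.0], [513.0, -77.0], [394.0, -65.0]] [ 439.6 -200.2]
top cradle 0.92 2557 [[392.0, 337.0], [432.0, 109.0], [504.0, 121.0], [464.0, 350.0]] [448.  229.2]
top dock 0.88 2835 [[576.0, 99.0], [646.0, 99.0], [647.0, 338.0], [576.0, 338.0]] [611.  218.4]
top heatsink 0.61 286 [[592.0, -28.0], [598.0, -75.0], [637.0, -70.0], [631.0, -23.0]] [614.6 -49.3]
top transformer 0.82 308 [[638.0, -192.0], [672.0, -234.0], [701.0, -210.0], [667.0, -168.0]] [ 669.5 -201.3]
top transformer 0.81 279 [[579.0, -96.0], [590.0, -143.0], [626.0, -134.0], [616.0, -88.0]] [ 602.7 -115.3]
```

View crop.

The scene view shows the capacitor at (287,215), heatsink at (270,202), orange/grey transformer at (256,184), red look-alike at (219,178), mat at (283,145) and cradle at (386,236). In the top view these are (288,213), (316,215), (342,219), red (377,194), mat (372,285) and cradle (203,279). There are two transformer candidates. The one at top (342,219) has the steel core and orange winding and stands on a yellow-edged square. The all-red one at (377,194) is the look-alike. I'll confirm this in the crop.

View pics/crop0.png

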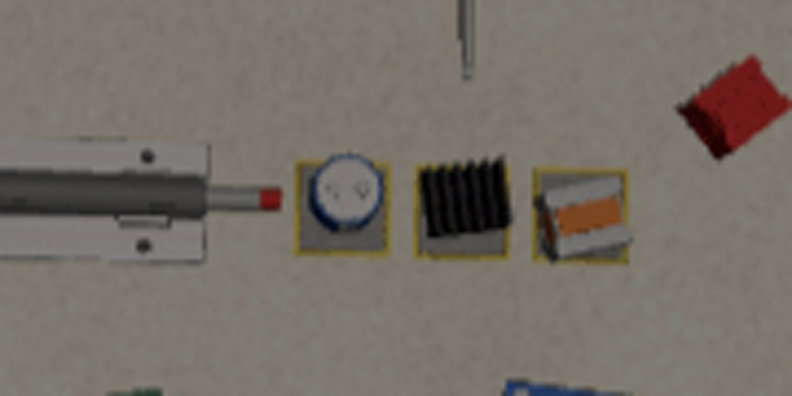

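Run:
```python
from h import *
im=cv2.imread('pics/top0.png'); hsv=cv2.cvtColor(im,cv2.COLOR_BGR2HSV)
# rod red end, tube line and yellow square edges, top camera
m=((hsv[...,0]<8)|(hsv[...,0]>172))&(hsv[...,1]>120)&(hsv[...,2]>60); m[:, :255]=0;m[:,285:]=0;m[:200]=0;m[230:]=0
v,u=np.nonzero(m); print('rod end',onz('top',u.max(),v.mean(),.04),onz('top',u.mean(),v.mean(),.04))
for x0,x1 in((275,302),(302,330),(330,358)):
    s=im[200:236,x0:x1].astype(int); y=(s[...,1]+s[...,2])/2-s[...,0]; mm=((hsv[200:236,x0:x1,0]>15)&(hsv[200:236,x0:x1,0]<32)&(hsv[200:236,x0:x1,1]>110)).astype(np.uint8)
    p=cv2.findNonZero(mm).reshape(-1,2)+[x0,200]
    w=np.array([onz('top',*q,0.001)[:2]*1000 for q in p],np.float32); r=cv2.minAreaRect(w); print('square',len(p),r)
# tube: bright/dark edge profile centre at several columns
g=cv2.cvtColor(im,cv2.COLOR_BGR2GRAY)
for u in(175,195,215,235,250,262,268):
    print(u,g[198:234,u].tolist())
```

```text
rod end [0.6102058  0.05675277 0.04      ] [0.61007454 0.0617455  0.04      ]
square 77 ((611.0078125, 19.035995483398438), (54.378170013427734, 54.27189254760742), 1.4172958135604858)
square 80 ((608.9896240234375, -50.71361541748047), (51.859764099121094, 54.76499938964844), 1.4720354080200195)
square 81 ((609.4971923828125, -120.55354309082031), (54.7021598815918, 54.505558013916016), 0.699570894241333)
175 [121, 120, 119, 118, 118, 119, 119, 119, 109, 72, 48, 55, 63, 68, 67, 61, 53, 44, 38, 102, 78, 87, 113, 119, 120, 121, 121, 120, 122, 103, 113, 121, 120, 120, 120, 120]
195 [118, 119, 96, 109, 120, 119, 121, 120, 122, 104, 66, 51, 57, 63, 68, 63, 58, 51, 44, 42, 104, 123, 123, 122, 121, 122, 122, 122, 123, 105, 111, 118, 118, 121, 120, 120]
215 [123, 123, 120, 122, 123, 123, 123, 124, 124, 124, 96, 56, 52, 61, 66, 67, 63, 44, 44, 39, 57, 107, 125, 125, 123, 122, 123, 123, 125, 126, 97, 108, 120, 121, 122, 119]
235 [119, 122, 122, 107, 117, 125, 123, 123, 123, 125, 125, 79, 45, 55, 61, 66, 66, 61, 54, 47, 45, 102, 121, 125, 124, 122, 123, 124, 124, 125, 127, 107, 114, 121, 120, 121]
250 [119, 119, 118, 120, 120, 125, 125, 123, 124, 124, 124, 94, 55, 49, 57, 63, 66, 61, 57, 50, 42, 58, 107, 124, 125, 124, 124, 124, 125, 125, 125, 98, 110, 120, 122, 122]
262 [122, 122, 120, 116, 114, 116, 117, 120, 122, 121, 120, 121, 121, 121, 91, 81, 99, 96, 81, 63, 104, 121, 123, 122, 121, 121, 123, 124, 124, 123, 122, 122, 119, 119, 121, 121]
268 [121, 122, 120, 120, 120, 120, 119, 120, 120, 119, 121, 122, 120, 121, 95, 80, 95, 95, 84, 66, 104, 120, 122, 123, 124, 123, 123, 122, 122, 123, 123, 122, 123, 121, 123, 121]
```

The crop confirms it: the orange/grey transformer is at crop (585,215), the heatsink at (465,198), the capacitor top at (346,190) and the rod tip at (280,198). The red block at (735,105) stays alone.

Run:
```python
from h import *
np.set_printoptions(precision=4,suppress=True)
f=lambda u,v:(210+(u+.5)/4.4-.5,170+(v+.5)/4.4-.5)
for n,u,v,z in(('cap',346,190,.06),('hs',465,198,.045),('tr',588,215,.048),('rodend',281,198,.04),('mouth',207,196,.043)): print(n,onz('top',*f(u,v),z))
# scene-camera check: predicted px of top centres
for n,u,v in(('cap',287,209),):print(onz('scene',u,v,.062))
im=cv2.imread('pics/scene0.png')[165:245,235:325]; cv2.imwrite('pics/crop1.png',cv2.resize(im,None,fx=6,fy=6,interpolation=cv2.INTER_CUBIC))
```

```text
cap [0.6141 0.0195 0.06  ]
hs [ 0.613  -0.0486  0.045 ]
tr [ 0.6048 -0.1181  0.048 ]
rodend [0.6108 0.0556 0.04  ]
mouth [0.6105 0.0975 0.043 ]
[0.6144 0.0146 0.062 ]
```

View pics/crop1.png

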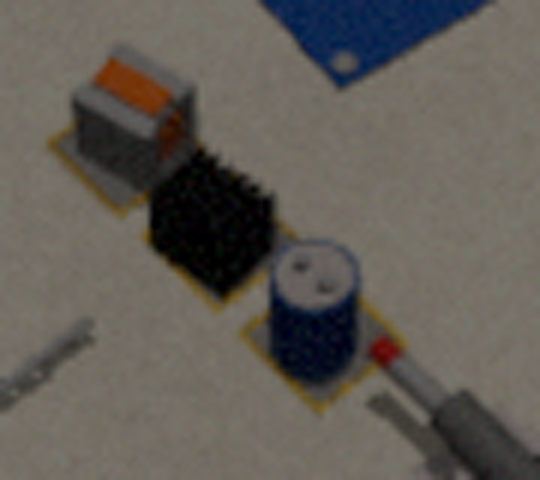

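apply_moves(
  targets=[
    {"translation":[0,0,0],"twist":1,"hand":1},
    {"translation":[0,0,0],"twist":1,"hand":1},
    {"translation":[0,0,0],"twist":1,"hand":1},
    {"translation":[0,0,0],"twist":1,"hand":1},
    {"translation":[0,0,0],"twist":1,"hand":1},
    {"translation":[0,0,0],"twist":1,"hand":1},
    {"translation":[0,0,0],"twist":1,"hand":1},
    {"translation":[0,0,0],"twist":1,"hand":1},
  ],
)

```text
time: 2.5
tool_pos: [0.1798, 0.5986, 0.2533]
tool_rot: [-0.0, 0.521, 0.854, -0.0]
contact_force: [-0.3, -0.7, 0.9]
gripper_width: 0.999
grasp_force: 0.0
```

apply_moves(
  targets=[
    {"translation":[0,0,0],"twist":1,"hand":1},
    {"translation":[0,0,0],"twist":1,"hand":1},
    {"translation":[0,0,0],"twist":1,"hand":1},
    {"translation":[0,0,0],"twist":1,"hand":1},
    {"translation":[0,0,0],"twist":0.79,"hand":1},
    {"translation":[0,0,0],"twist":0,"hand":1},
  ],
)

```text
time: 3.1
tool_pos: [0.1798, 0.5986, 0.2533]
tool_rot: [0.0, 0.707, 0.707, 0.0]
contact_force: [-0.5, -0.3, 0.3]
gripper_width: 1.002
grasp_force: 0.0
```

apply_moves(
  targets=[
    {"translation":[-0.4,0.236,0],"twist":0,"hand":1},
    {"translation":[-0.4,0.236,0],"twist":0,"hand":1},
    {"translation":[-0.4,0.236,0],"twist":0,"hand":1},
    {"translation":[-0.4,0.236,0],"twist":0,"hand":1},
    {"translation":[-0.4,0.236,0],"twist":0,"hand":1},
    {"translation":[-0.4,0.236,0],"twist":0,"hand":1},
    {"translation":[-0.4,0.236,0],"twist":0,"hand":1},
    {"translation":[-0.4,0.236,0],"twist":0,"hand":1},
  ],
)

```text
time: 3.9
tool_pos: [0.3692, 0.2769, 0.2536]
tool_rot: [0.0, 0.706, 0.708, 0.001]
contact_force: [0.6, 0.6, 0.1]
gripper_width: 1.001
grasp_force: 0.0
```

apply_moves(
  targets=[
    {"translation":[-0.4,0.236,0],"twist":0,"hand":1},
    {"translation":[-0.4,0.236,0],"twist":0,"hand":1},
    {"translation":[-0.4,0.236,0],"twist":0,"hand":1},
    {"translation":[-0.4,0.236,0],"twist":0,"hand":1},
    {"translation":[-0.4,0.236,0],"twist":0,"hand":1},
    {"translation":[-0.4,0.236,0],"twist":0,"hand":1},
    {"translation":[-0.4,0.236,0],"twist":0,"hand":1},
    {"translation":[-0.36,0.236,0],"twist":0,"hand":1},
  ],
)

```text
time: 4.7
tool_pos: [0.5581, -0.0396, 0.2535]
tool_rot: [0.0, 0.707, 0.707, 0.0]
contact_force: [0.7, 0.9, 0.5]
gripper_width: 1.004
grasp_force: 0.0
```

apply_moves(
  targets=[
    {"translation":[-0.4,0.236,0],"twist":0,"hand":1},
    {"translation":[-0.4,0.236,0],"twist":0,"hand":1},
    {"translation":[0,0,0.4],"twist":-1,"hand":1},
    {"translation":[0,0,0.4],"twist":-1,"hand":1},
    {"translation":[0,0,0.4],"twist":-0.3,"hand":1},
    {"translation":[0,0,0],"twist":0,"hand":1},
    {"translation":[0,0,0],"twist":0,"hand":1},
  ],
)

```text
time: 5.4
tool_pos: [0.6044, -0.1173, 0.1333]
tool_rot: [-0.001, 0.621, 0.784, -0.0]
contact_force: [0.8, 0.2, 0.0]
gripper_width: 0.996
grasp_force: 0.0
```

apply_moves(
  targets=[
    {"translation":[0,0,0.4],"twist":0,"hand":1},
    {"translation":[0,0,0.3],"twist":0,"hand":1},
    {"translation":[0,0,0.3],"twist":0,"hand":1},
    {"translation":[0,0,0],"twist":0,"hand":0.6},
    {"translation":[0,0,0],"twist":0,"hand":0.4},
    {"translation":[0,0,0],"twist":0,"hand":0},
    {"translation":[0,0,0],"twist":0,"hand":0},
    {"translation":[0,0,0],"twist":0,"hand":0},
  ],
)

```text
time: 6.2
tool_pos: [0.6072, -0.1183, 0.0373]
tool_rot: [0.003, 0.621, 0.784, 0.001]
contact_force: [-0.7, -0.6, 7.1]
gripper_width: 0.436
grasp_force: 62.2
```

apply_moves(
  targets=[
    {"translation":[0,0,0],"twist":0,"hand":0},
    {"translation":[0,0,0],"twist":0,"hand":0},
    {"translation":[0,0,-0.1],"twist":0,"hand":0},
    {"translation":[0,0,-0.4],"twist":0,"hand":0},
    {"translation":[0,0,-0.4],"twist":0,"hand":0},
    {"translation":[0,0,0],"twist":0,"hand":0},
  ],
)

```text
time: 6.8
tool_pos: [0.6089, -0.1187, 0.1319]
tool_rot: [0.006, 0.621, 0.784, 0.002]
contact_force: [1.0, -0.4, -1.3]
gripper_width: 0.437
grasp_force: 61.3
```

Run:
```python
from h import *
s=state(); print(s)
im=save('scene','s1.png'); c=im[100:250,180:340]; cv2.imwrite('pics/crop2.png',cv2.resize(c[:,:,::-1],None,fx=4,fy=4,interpolation=cv2.INTER_CUBIC))
```

```text
{'time': 6.8, 'joint_pos': array([-3.12491186e-01,  1.35883779e-01,  1.73397156e+00,  9.09802133e-05,
        1.25802494e+00, -5.42642065e-01]), 'joint_vel': array([-0.00041462,  0.04768939,  0.05290229, -0.00101657, -0.04007682,
       -0.00037031]), 'joint_efforts': array([ 2.60942895e-01, -3.83730018e+01, -3.14012682e+01,  5.61008375e-03,
        5.37255853e-01,  2.47116541e-04]), 'tool_pos': array([ 0.60891657, -0.11872687,  0.13185196]), 'tool_rot': array([0.00640666, 0.62123505, 0.78359429, 0.00244195]), 'contact_force': array([ 1.00342255, -0.43259511, -1.2938889 ]), 'ft_torque': array([-0.03457829, -0.02779379,  0.02114155]), 'grasp_force': 61.328980922698975, 'gripper_width': 0.43714294566440814}
```

View pics/crop2.png

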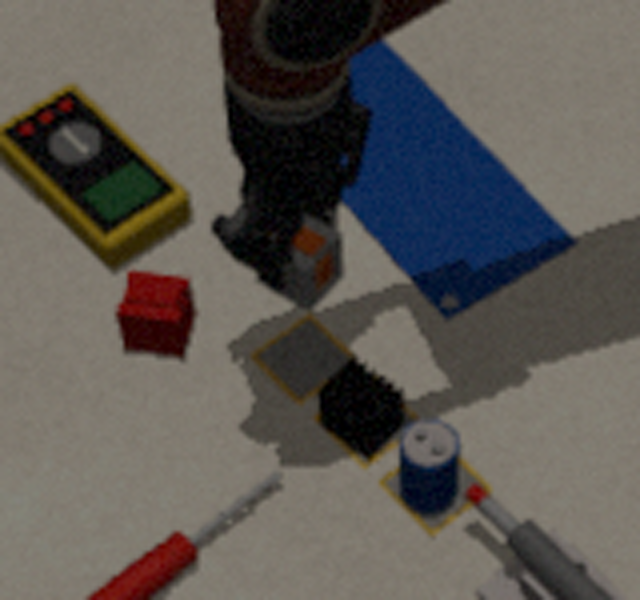

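apply_moves(
  targets=[
    {"translation":[0,0,0],"twist":0,"hand":0},
    {"translation":[0,0,0],"twist":0,"hand":0},
    {"translation":[0,0,0],"twist":0,"hand":0},
    {"translation":[0,0,0],"twist":0,"hand":0},
  ],
)

```text
time: 7.25
tool_pos: [0.6038, -0.1172, 0.1218]
tool_rot: [-0.001, 0.621, 0.784, -0.0]
contact_force: [-0.8, 0.6, -1.7]
gripper_width: 0.434
grasp_force: 61.3
```

Run:
```python
from h import *
s=state(); print(s['joint_vel'].round(4),s['contact_force'],s['tool_pos'],s['tool_rot'])
```

```text
[ 0.001  -0.0046 -0.009   0.0028  0.      0.0007] [-0.76964319  0.56546869 -1.73306827] [ 0.60375946 -0.11716578  0.12175891] [-1.23938842e-03  6.21307345e-01  7.83565850e-01 -4.54443696e-04]
```

apply_moves(
  targets=[
    {"translation":[-0.2,-0.34,0],"twist":0,"hand":0},
    {"translation":[-0.2,-0.34,0],"twist":0,"hand":0},
    {"translation":[-0.2,-0.34,0],"twist":0,"hand":0},
    {"translation":[-0.2,-0.34,0],"twist":0,"hand":0},
    {"translation":[-0.2,-0.34,0],"twist":0,"hand":0},
    {"translation":[-0.2,-0.34,0],"twist":0,"hand":0},
    {"translation":[-0.04,-0.03,0],"twist":0,"hand":0},
    {"translation":[0,0,0.3],"twist":0,"hand":0},
  ],
)

```text
time: 8.05
tool_pos: [0.4335, -0.2889, 0.0975]
tool_rot: [0.005, 0.622, 0.783, -0.0]
contact_force: [1.6, -0.2, -2.6]
gripper_width: 0.433
grasp_force: 61.7
```

apply_moves(
  targets=[
    {"translation":[0,0,0.25],"twist":0,"hand":0},
    {"translation":[0,0,0.2],"twist":0,"hand":0},
    {"translation":[0,0,0],"twist":0,"hand":0},
    {"translation":[0,0,0],"twist":0,"hand":0},
    {"translation":[0,0,0.08],"twist":0,"hand":0},
    {"translation":[0,0,0],"twist":0,"hand":0},
    {"translation":[0,0,0],"twist":0,"hand":0},
    {"translation":[0,0,0],"twist":0,"hand":0},
  ],
)

```text
time: 8.85
tool_pos: [0.4321, -0.2859, 0.0413]
tool_rot: [0.001, 0.621, 0.784, 0.0]
contact_force: [0.9, -0.1, -0.1]
gripper_width: 0.436
grasp_force: 61.8
```

apply_moves(
  targets=[
    {"translation":[0,0,0],"twist":0,"hand":0.6},
    {"translation":[0,0,0],"twist":0,"hand":1},
    {"translation":[0,0,0],"twist":0,"hand":1},
    {"translation":[0,0,0],"twist":0,"hand":1},
    {"translation":[0,0,-0.3],"twist":0,"hand":1},
    {"translation":[0,0,-0.35],"twist":0,"hand":1},
    {"translation":[0,0,-0.35],"twist":1,"hand":1},
    {"translation":[0.3,0.3,0],"twist":0,"hand":1},
  ],
)

```text
time: 9.65
tool_pos: [0.4591, -0.2562, 0.1468]
tool_rot: [0.006, 0.662, 0.749, -0.0]
contact_force: [1.7, -0.5, 0.4]
gripper_width: 1.002
grasp_force: 0.0
```

apply_moves(
  targets=[
    {"translation":[0.3,0.3,0],"twist":0,"hand":1},
    {"translation":[0.3,0.3,0],"twist":0,"hand":1},
    {"translation":[0.3,0.3,0],"twist":0,"hand":1},
    {"translation":[0.3,0.3,0],"twist":0,"hand":1},
    {"translation":[0.3,0.3,0],"twist":0,"hand":1},
    {"translation":[0.3,0.31,0],"twist":0,"hand":1},
    {"translation":[0,0,0],"twist":0,"hand":1},
    {"translation":[0,0,0],"twist":0,"hand":1},
  ],
)

```text
time: 10.45
tool_pos: [0.6134, -0.0491, 0.1399]
tool_rot: [-0.0, 0.659, 0.752, -0.0]
contact_force: [0.2, 0.2, -0.1]
gripper_width: 1.0
grasp_force: 0.0
```

Run:
```python
from h import *
im=save('scene','s2.png'); c=im[100:250,180:340]; cv2.imwrite('pics/crop3.png',cv2.resize(c[:,:,::-1],None,fx=4,fy=4,interpolation=cv2.INTER_CUBIC))
grab_frame('top')
for n in('transformer','heatsink'):
  for c in ('scene','top'): print(n,c,[(round(r['score'],2),np.round(r['point'],3)) for r in recognise(c,n)])
print(state()['tool_pos'],state()['tool_rot'])
```

```text
transformer scene [(0.65, array([ 0.68 , -0.2  ,  0.044]))]
transformer top [(0.89, array([ 0.434, -0.28 ,  0.048])), (0.5, array([ 0.674, -0.208,  0.044]))]
heatsink scene [(0.86, array([ 0.62 , -0.041,  0.032]))]
heatsink top [(0.61, array([ 0.602, -0.039,  0.025]))]
[ 0.61280342 -0.05081482  0.14033446] [ 4.09683707e-06  6.60288387e-01  7.51012144e-01 -7.06865412e-05]
```

View pics/crop3.png

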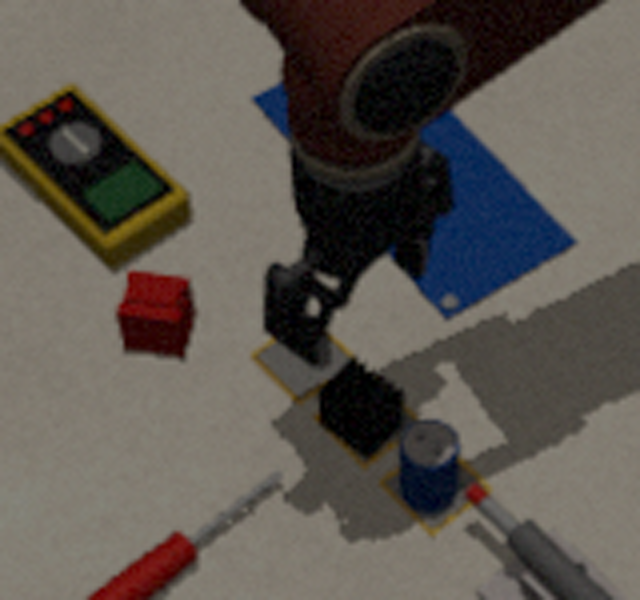

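The transformer stands on the mat, and the gripper is over the heatsink at crop (360,408), so I go down on it.

apply_moves(
  targets=[
    {"translation":[0,0,0.4],"twist":0,"hand":1},
    {"translation":[0,0,0.4],"twist":0,"hand":1},
    {"translation":[0,0,0.27],"twist":0,"hand":1},
    {"translation":[0,0,0],"twist":0,"hand":1},
    {"translation":[0,0,0],"twist":0,"hand":1},
    {"translation":[0,0,0],"twist":0,"hand":0.6},
    {"translation":[0,0,0],"twist":0,"hand":0.4},
    {"translation":[0,0,0],"twist":0,"hand":0},
  ],
)

```text
time: 11.55
tool_pos: [0.6145, -0.0501, 0.0353]
tool_rot: [0.001, 0.66, 0.752, 0.001]
contact_force: [-0.1, 0.2, -0.0]
gripper_width: 0.511
grasp_force: 0.0
```

apply_moves(
  targets=[
    {"translation":[0,0,0],"twist":0,"hand":0},
    {"translation":[0,0,0],"twist":0,"hand":0},
    {"translation":[0,0,0],"twist":0,"hand":0},
    {"translation":[0,0,0],"twist":0,"hand":0},
    {"translation":[0,0,-0.1],"twist":0,"hand":0},
    {"translation":[0,0,-0.4],"twist":0,"hand":0},
    {"translation":[0,0,-0.4],"twist":0,"hand":0},
    {"translation":[0,0,0],"twist":0,"hand":0},
  ],
)

```text
time: 12.35
tool_pos: [0.6169, -0.0504, 0.1304]
tool_rot: [0.005, 0.66, 0.752, 0.003]
contact_force: [1.6, -0.2, -1.0]
gripper_width: 0.436
grasp_force: 61.1
```

apply_moves(
  targets=[
    {"translation":[-0.21,-0.317,0],"twist":0,"hand":0},
    {"translation":[-0.21,-0.317,0],"twist":0,"hand":0},
    {"translation":[-0.21,-0.317,0],"twist":0,"hand":0},
    {"translation":[-0.21,-0.317,0],"twist":0,"hand":0},
    {"translation":[-0.21,-0.317,0],"twist":0,"hand":0},
    {"translation":[-0.21,-0.317,0],"twist":0,"hand":0},
    {"translation":[0,0,0],"twist":0,"hand":0},
    {"translation":[0,0,0],"twist":0,"hand":0},
  ],
)

```text
time: 13.15
tool_pos: [0.4399, -0.1993, 0.1224]
tool_rot: [-0.001, 0.66, 0.751, 0.0]
contact_force: [-0.5, 0.1, -1.6]
gripper_width: 0.435
grasp_force: 61.5
```

apply_moves(
  targets=[
    {"translation":[0,0,0.4],"twist":0,"hand":0},
    {"translation":[0,0,0.3],"twist":0,"hand":0},
    {"translation":[0,0,0],"twist":0,"hand":0},
    {"translation":[0,0,0],"twist":0,"hand":0},
    {"translation":[0,0,0.13],"twist":0,"hand":0},
    {"translation":[0,0,0],"twist":0,"hand":0},
    {"translation":[0,0,0],"twist":0,"hand":0},
    {"translation":[0,0,0],"twist":0,"hand":0},
  ],
)

```text
time: 13.95
tool_pos: [0.4416, -0.1997, 0.0411]
tool_rot: [0.001, 0.66, 0.752, 0.0]
contact_force: [-0.2, 0.3, -3.0]
gripper_width: 0.44
grasp_force: 61.5
```

apply_moves(
  targets=[
    {"translation":[0,0,0],"twist":0,"hand":0.6},
    {"translation":[0,0,0],"twist":0,"hand":1},
    {"translation":[0,0,0],"twist":0,"hand":1},
    {"translation":[0,0,0],"twist":0,"hand":1},
    {"translation":[0,0,-0.3],"twist":0,"hand":1},
    {"translation":[0,0,-0.35],"twist":0,"hand":1},
    {"translation":[0,0,-0.35],"twist":1,"hand":1},
    {"translation":[0,0,0],"twist":0.3,"hand":1},
  ],
)

```text
time: 14.75
tool_pos: [0.4442, -0.2014, 0.1466]
tool_rot: [0.005, 0.708, 0.706, 0.001]
contact_force: [-0.2, -1.2, 0.7]
gripper_width: 1.002
grasp_force: 0.0
```

apply_moves(
  targets=[
    {"translation":[0.364,0.289,0],"twist":0,"hand":1},
    {"translation":[0.364,0.289,0],"twist":0,"hand":1},
    {"translation":[0.364,0.289,0],"twist":0,"hand":1},
    {"translation":[0.364,0.289,0],"twist":0,"hand":1},
    {"translation":[0.364,0.289,0],"twist":0,"hand":1},
    {"translation":[0.364,0.289,0],"twist":0,"hand":1},
    {"translation":[0,0,0],"twist":0,"hand":1},
    {"translation":[0,0,0],"twist":0,"hand":1},
  ],
)

```text
time: 15.55
tool_pos: [0.6146, 0.0199, 0.1399]
tool_rot: [-0.0, 0.706, 0.708, -0.0]
contact_force: [-0.5, 0.5, -0.1]
gripper_width: 0.996
grasp_force: 0.0
```

apply_moves(
  targets=[
    {"translation":[0,0,0.4],"twist":0,"hand":1},
    {"translation":[0,0,0.4],"twist":0,"hand":1},
    {"translation":[0,0,0.2],"twist":0,"hand":1},
    {"translation":[0,0,0],"twist":0,"hand":1},
    {"translation":[0,0,0],"twist":0,"hand":1},
    {"translation":[0,0,0],"twist":0,"hand":0.6},
    {"translation":[0,0,0],"twist":0,"hand":0.4},
    {"translation":[0,0,0],"twist":0,"hand":0},
  ],
)

```text
time: 16.35
tool_pos: [0.6155, 0.0188, 0.0421]
tool_rot: [0.001, 0.707, 0.707, 0.001]
contact_force: [0.1, 0.4, -0.0]
gripper_width: 0.517
grasp_force: 0.0
```

apply_moves(
  targets=[
    {"translation":[0,0,0],"twist":0,"hand":0},
    {"translation":[0,0,0],"twist":0,"hand":0},
    {"translation":[0,0,0],"twist":0,"hand":0},
    {"translation":[0,0,0],"twist":0,"hand":0},
    {"translation":[0,0,-0.1],"twist":0,"hand":0},
    {"translation":[0,0,-0.4],"twist":0,"hand":0},
    {"translation":[0,0,-0.5],"twist":0,"hand":0},
    {"translation":[0,0,0],"twist":0,"hand":0},
  ],
)

```text
time: 17.15
tool_pos: [0.6191, 0.0188, 0.1494]
tool_rot: [0.006, 0.707, 0.707, 0.005]
contact_force: [0.4, -0.3, 0.2]
gripper_width: 0.457
grasp_force: 60.6
```

apply_moves(
  targets=[
    {"translation":[-0.269,-0.328,0],"twist":0,"hand":0},
    {"translation":[-0.269,-0.328,0],"twist":0,"hand":0},
    {"translation":[-0.269,-0.328,0],"twist":0,"hand":0},
    {"translation":[-0.269,-0.328,0],"twist":0,"hand":0},
    {"translation":[-0.269,-0.328,0],"twist":0,"hand":0},
    {"translation":[0,0,0],"twist":0,"hand":0},
    {"translation":[0,0,0],"twist":0,"hand":0},
    {"translation":[0,0,0],"twist":0,"hand":0},
  ],
)

```text
time: 17.95
tool_pos: [0.4509, -0.1151, 0.1405]
tool_rot: [0.0, 0.707, 0.707, 0.0]
contact_force: [0.4, -1.5, -0.5]
gripper_width: 0.451
grasp_force: 61.1
```

apply_moves(
  targets=[
    {"translation":[0,0,0.45],"twist":0,"hand":0},
    {"translation":[0,0,0.3],"twist":0,"hand":0},
    {"translation":[0,0,0],"twist":0,"hand":0},
    {"translation":[0,0,0],"twist":0,"hand":0},
    {"translation":[0,0,0.195],"twist":0,"hand":0},
    {"translation":[0,0,0],"twist":0,"hand":0},
    {"translation":[0,0,0],"twist":0,"hand":0},
    {"translation":[0,0,0],"twist":0,"hand":0},
  ],
)

```text
time: 18.75
tool_pos: [0.4516, -0.1159, 0.0476]
tool_rot: [0.001, 0.707, 0.707, 0.0]
contact_force: [0.7, -0.1, -1.4]
gripper_width: 0.457
grasp_force: 61.5
```

apply_moves(
  targets=[
    {"translation":[0,0,0],"twist":0,"hand":0.6},
    {"translation":[0,0,0],"twist":0,"hand":1},
    {"translation":[0,0,0],"twist":0,"hand":1},
    {"translation":[0,0,0],"twist":0,"hand":1},
    {"translation":[0,0,-0.2],"twist":0,"hand":1},
    {"translation":[0,0,-0.4],"twist":0,"hand":1},
    {"translation":[0,0,-0.4],"twist":0,"hand":1},
    {"translation":[0,0,0],"twist":0,"hand":1},
  ],
)

```text
time: 19.55
tool_pos: [0.4542, -0.1171, 0.1526]
tool_rot: [0.006, 0.707, 0.707, 0.002]
contact_force: [0.7, -0.5, 0.6]
gripper_width: 0.998
grasp_force: 0.0
```

apply_moves(
  targets=[
    {"translation":[0.32,0.269,0],"twist":0,"hand":1},
    {"translation":[0.32,0.269,0],"twist":0,"hand":1},
    {"translation":[0.32,0.269,0],"twist":0,"hand":1},
    {"translation":[0.32,0.269,0],"twist":0,"hand":1},
    {"translation":[0.32,0.269,0],"twist":0,"hand":1},
    {"translation":[0.32,0.269,0],"twist":0,"hand":1},
    {"translation":[0,0,0],"twist":0,"hand":1},
    {"translation":[0,0,0],"twist":0,"hand":1},
  ],
)

```text
time: 20.35
tool_pos: [0.6116, 0.0771, 0.1447]
tool_rot: [-0.001, 0.707, 0.708, -0.001]
contact_force: [-0.5, 0.9, -0.8]
gripper_width: 1.0
grasp_force: 0.0
```

Run:
```python
from h import *
print(state()['tool_pos'])
im=save('top','t3.png'); c=im[170:340,150:440]; cv2.imwrite('pics/crop4.png',cv2.resize(c[:,:,::-1],None,fx=2.75,fy=2.75,interpolation=cv2.INTER_CUBIC))
```

```text
[0.61161639 0.07710018 0.14470394]
```

View pics/crop4.png

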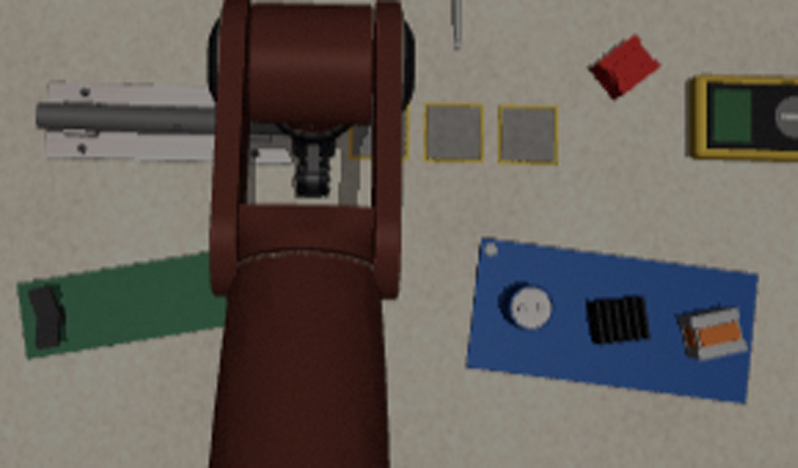

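All three components are on the mat at crop (530,308), (618,320) and (715,332), and the squares are empty. Now I draw the rod out in two pulls.

apply_moves(
  targets=[
    {"translation":[0,0,0.4],"twist":0,"hand":1},
    {"translation":[0,0,0.4],"twist":0,"hand":1},
    {"translation":[0,0,0.22],"twist":0,"hand":1},
    {"translation":[0,0,0],"twist":0,"hand":1},
    {"translation":[0,0,0],"twist":0,"hand":0.6},
    {"translation":[0,0,0],"twist":0,"hand":0.3},
    {"translation":[0,0,0],"twist":0,"hand":0},
    {"translation":[0,0,0],"twist":0,"hand":0},
  ],
)

```text
time: 21.2
tool_pos: [0.6129, 0.0764, 0.0456]
tool_rot: [0.001, 0.707, 0.707, 0.001]
contact_force: [0.1, 0.1, 0.2]
gripper_width: 0.331
grasp_force: 0.0
```

apply_moves(
  targets=[
    {"translation":[0,0,0],"twist":0,"hand":0},
    {"translation":[0,0,0],"twist":0,"hand":0},
    {"translation":[0,0,0],"twist":0,"hand":0},
    {"translation":[0,0,0],"twist":0,"hand":0},
  ],
)

```text
time: 21.6
tool_pos: [0.6124, 0.0765, 0.0446]
tool_rot: [0.0, 0.707, 0.707, 0.0]
contact_force: [-0.5, -0.2, 5.0]
gripper_width: 0.115
grasp_force: 58.5
```

apply_moves(
  targets=[
    {"translation":[-0.1,0,0],"twist":0,"hand":0},
    {"translation":[-0.2,0,0],"twist":0,"hand":0},
    {"translation":[-0.2,-0.01,0],"twist":0,"hand":0},
    {"translation":[-0.2,0,0],"twist":0,"hand":0},
    {"translation":[-0.1,0,0],"twist":0,"hand":0},
    {"translation":[0,0,0],"twist":0,"hand":0},
    {"translation":[0,0,0],"twist":0,"hand":0},
    {"translation":[0,0,0],"twist":0,"hand":0},
  ],
)

```text
time: 22.4
tool_pos: [0.6108, -0.0032, 0.0437]
tool_rot: [0.0, 0.707, 0.707, -0.0]
contact_force: [0.7, -1.2, 0.8]
gripper_width: 0.116
grasp_force: 58.4
```

Run:
```python
from h import *
s=state();print(s['tool_pos'],s['contact_force'])
im=save('scene','s4.png'); a=im[150:290,200:340]; 
t=cv2.imread('pics/top0.png')[245:310,140:265]
cv2.imwrite('pics/crop5.png',cv2.resize(a[:,:,::-1],None,fx=4,fy=4,interpolation=cv2.INTER_CUBIC))
cv2.imwrite('pics/crop6.png',cv2.resize(t,None,fx=6,fy=6,interpolation=cv2.INTER_CUBIC))
```

```text
[ 0.61076456 -0.0032217   0.04366549] [ 0.65093976 -1.17317143  0.76249985]
```

View pics/crop5.png

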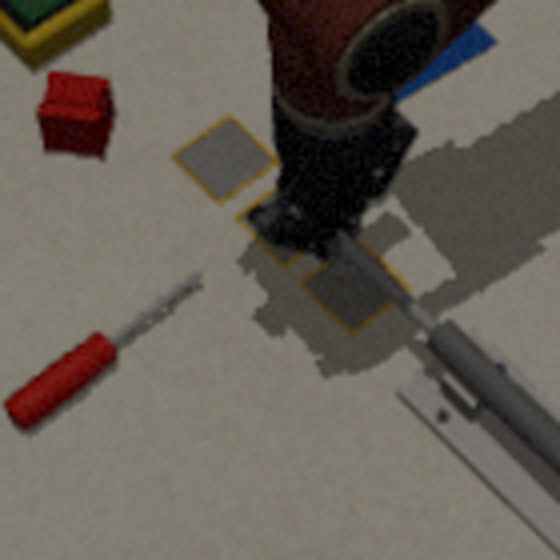

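View pics/crop6.png

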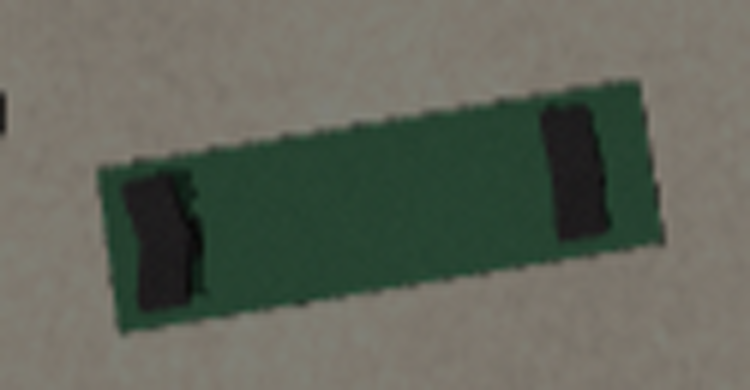

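The rod is about 123 mm out and still in the tube. The cradle plate corners in its crop are (100,170), (640,82), (664,243) and (122,332). I'll re-grip near the mouth.

apply_moves(
  targets=[
    {"translation":[0,0,0],"twist":0,"hand":0.35},
    {"translation":[0,0,0],"twist":0,"hand":0.35},
    {"translation":[0,0,0],"twist":0,"hand":0.35},
    {"translation":[0.25,0,0],"twist":0,"hand":0.35},
    {"translation":[0.3,0.01,0],"twist":0,"hand":0.35},
    {"translation":[0.28,0,0],"twist":0,"hand":0.35},
    {"translation":[0,0,0],"twist":0,"hand":0.35},
    {"translation":[0,0,0],"twist":0,"hand":0.35},
  ],
)

```text
time: 23.25
tool_pos: [0.6116, 0.0799, 0.0437]
tool_rot: [0.0, 0.707, 0.708, -0.0]
contact_force: [0.4, -0.0, 0.1]
gripper_width: 0.347
grasp_force: 0.0
```

apply_moves(
  targets=[
    {"translation":[0,0,0],"twist":0,"hand":0.2},
    {"translation":[0,0,0],"twist":0,"hand":0},
    {"translation":[0,0,0],"twist":0,"hand":0},
    {"translation":[0,0,0],"twist":0,"hand":0},
    {"translation":[0,0,0],"twist":0,"hand":0},
    {"translation":[0,0,0],"twist":0,"hand":0},
  ],
)

```text
time: 23.85
tool_pos: [0.612, 0.0792, 0.0439]
tool_rot: [0.0, 0.707, 0.707, 0.0]
contact_force: [-0.1, -1.3, 0.0]
gripper_width: 0.12
grasp_force: 58.4
```

Run:
```python
from h import *
print(state()['tool_pos'])
c=np.array([onz('top',140+(u+.5)/6-.5,245+(v+.5)/6-.5,.008)[:2] for u,v in((100,170),(640,82),(664,243),(122,332))])
y=(c[0]+c[3]-c[1]-c[2])/2; x=(c[0]+c[1]-c[2]-c[3])/2
print(c.mean(0),np.hypot(*x),np.hypot(*y),'yaw',np.arctan2(-y[0],y[1]),np.arctan2(x[1],x[0]))
# scene check
print(proj('scene',[*c.mean(0),.008]))
im=save('scene','s5.png')
hsv=cv2.cvtColor(cv2.imread('pics/scene0.png'),cv2.COLOR_BGR2HSV); m=((hsv[...,0]>55)&(hsv[...,0]<85)&(hsv[...,1]>90)).astype(np.uint8)
m[:200]=0;m[275:]=0;m[:,:340]=0
k=cv2.convexHull(cv2.findNonZero(m)); p=np.array([onz('scene',*q[0],.008)[:2]*1000 for q in k],np.float32); print(cv2.minAreaRect(p))
```

```text
[0.61195784 0.07919266 0.04386346]
[0.44668858 0.22772779] 0.06798879895889363 0.2285298451575072 yaw 0.18507306359411824 0.18367250064835233
[387.1659792  235.06841452]
((450.8910217285156, 227.59445190429688), (68.97298431396484, 225.89170837402344), 10.879850387573242)
```

apply_moves(
  targets=[
    {"translation":[-0.15,0,0],"twist":0,"hand":0},
    {"translation":[-0.25,0,0],"twist":0,"hand":0},
    {"translation":[-0.25,-0.01,0],"twist":0,"hand":0},
    {"translation":[-0.25,0,0],"twist":0,"hand":0},
    {"translation":[-0.25,-0.01,0],"twist":0,"hand":0},
    {"translation":[-0.25,0,0],"twist":0,"hand":0},
    {"translation":[-0.1,0,0],"twist":0,"hand":0},
    {"translation":[0,0,0],"twist":0,"hand":0},
  ],
)

```text
time: 24.7
tool_pos: [0.6096, -0.0719, 0.0436]
tool_rot: [-0.0, 0.708, 0.706, -0.0]
contact_force: [1.0, 0.2, -0.1]
gripper_width: 0.118
grasp_force: 58.4
```

apply_moves(
  targets=[
    {"translation":[0,0,0],"twist":0,"hand":0},
    {"translation":[0,0,-0.2],"twist":0,"hand":0},
    {"translation":[0,0,-0.3],"twist":0,"hand":0},
    {"translation":[0,0,-0.3],"twist":0,"hand":0},
    {"translation":[0,0,-0.3],"twist":0,"hand":0},
    {"translation":[0,0,0],"twist":0,"hand":0},
    {"translation":[0,0,0],"twist":0,"hand":0},
    {"translation":[0,0,0],"twist":0,"hand":0},
  ],
)

```text
time: 25.5
tool_pos: [0.6087, -0.0695, 0.1518]
tool_rot: [-0.001, 0.707, 0.707, -0.001]
contact_force: [-0.3, 1.1, -1.2]
gripper_width: 0.117
grasp_force: 58.5
```

Run:
```python
from h import *
print(state()['tool_pos'])
im=save('scene','s6.png'); a=im[120:280,180:340]
cv2.imwrite('pics/crop7.png',cv2.resize(a[:,:,::-1],None,fx=3.6,fy=3.6,interpolation=cv2.INTER_CUBIC))
```

```text
[ 0.60872668 -0.06953378  0.1517791 ]
```

View pics/crop7.png

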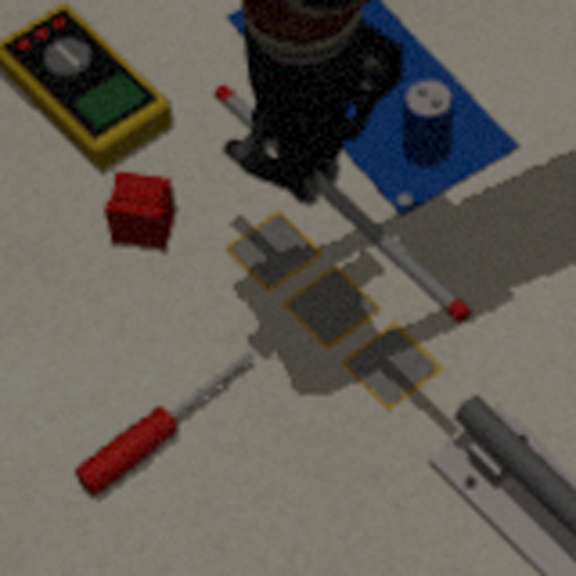

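The rod is free of the tube and held level, with its ends at crop (223,93) and (459,310). I carry it to the cradle.

Run:
```python
from h import *
for z in(.14,.149,.158):
  a,b=onz('scene',241.3,145.2,z),onz('scene',308,206.6,z); print(z,a,b,(a+b)/2,np.hypot(*(a-b)[:2]))
```

```text
0.14 [ 0.60520847 -0.17787965  0.14      ] [0.60415536 0.0792028  0.14      ] [ 0.60468192 -0.04933842  0.14      ] 0.25708460572914893
0.149 [ 0.60934421 -0.17158328  0.149     ] [0.60830101 0.08307856 0.149     ] [ 0.60882261 -0.04425236  0.149     ] 0.2546639800687489
0.158 [ 0.61347994 -0.16528692  0.158     ] [0.61244667 0.08695432 0.158     ] [ 0.6129633 -0.0391663  0.158    ] 0.25224335440834866
```

apply_moves(
  targets=[
    {"translation":[0.39,-0.226,0],"twist":0,"hand":0},
    {"translation":[0.39,-0.226,0],"twist":0,"hand":0},
    {"translation":[0.39,-0.226,0],"twist":0,"hand":0},
    {"translation":[0.39,-0.226,0],"twist":0,"hand":0},
    {"translation":[0.39,-0.226,0],"twist":0,"hand":0},
    {"translation":[0.39,-0.226,0],"twist":0,"hand":0},
    {"translation":[0.38,-0.2,0],"twist":0,"hand":0},
    {"translation":[0,0,0],"twist":0,"hand":0},
  ],
)

```text
time: 26.35
tool_pos: [0.4509, 0.2047, 0.1518]
tool_rot: [-0.002, 0.705, 0.709, -0.001]
contact_force: [0.0, -0.3, -1.0]
gripper_width: 0.117
grasp_force: 58.6
```

apply_moves(
  targets=[
    {"translation":[0,0,0],"twist":-1,"hand":0},
    {"translation":[0,0,0],"twist":-0.85,"hand":0},
    {"translation":[0,0,0],"twist":0,"hand":0},
    {"translation":[0,0,0],"twist":0,"hand":0},
    {"translation":[0,0,0],"twist":0,"hand":0},
    {"translation":[0,0,0],"twist":0,"hand":0},
  ],
)

```text
time: 26.95
tool_pos: [0.4543, 0.2012, 0.1535]
tool_rot: [-0.0, 0.639, 0.769, -0.0]
contact_force: [0.4, 0.7, -1.0]
gripper_width: 0.118
grasp_force: 58.6
```

Run:
```python
from h import *
print(state()['tool_pos'],state()['tool_rot'])
im=save('scene','s7.png'); a=im[150:310,320:480]
cv2.imwrite('pics/crop8.png',cv2.resize(a[:,:,::-1],None,fx=3.6,fy=3.6,interpolation=cv2.INTER_CUBIC))
```

```text
[0.45429161 0.20120903 0.15354757] [-1.13029832e-04  6.39236952e-01  7.69009797e-01 -1.96852108e-04]
```

View pics/crop8.png

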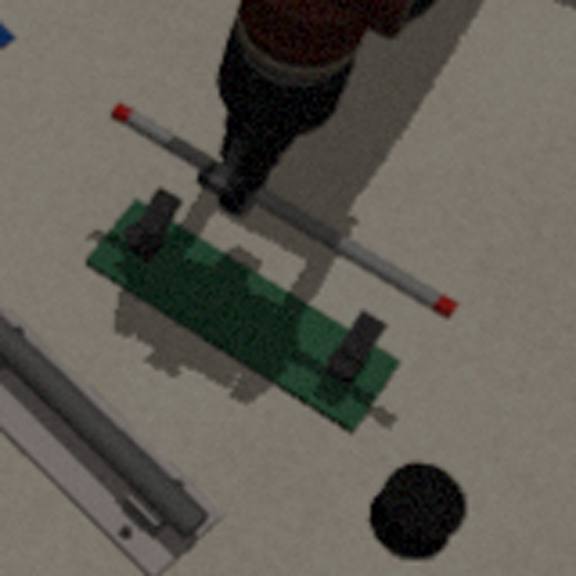

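The rod is parallel above the cradle with its ends at crop (120,112) and (446,306), and it overhangs the two V's evenly. I lower it.

apply_moves(
  targets=[
    {"translation":[0,0,0.3],"twist":0,"hand":0},
    {"translation":[0,0,0.3],"twist":0,"hand":0},
    {"translation":[0,0,0.25],"twist":0,"hand":0},
    {"translation":[0,0,0],"twist":0,"hand":0},
    {"translation":[0,0,0.1],"twist":0,"hand":0},
    {"translation":[0,0,0.08],"twist":0,"hand":0},
    {"translation":[0,0,0],"twist":0,"hand":0},
    {"translation":[0,0,0],"twist":0,"hand":0},
  ],
)

```text
time: 27.8
tool_pos: [0.4547, 0.2017, 0.0515]
tool_rot: [0.0, 0.639, 0.769, 0.0]
contact_force: [-0.3, -0.0, -0.7]
gripper_width: 0.114
grasp_force: 58.7
```

apply_moves(
  targets=[
    {"translation":[0,0,0],"twist":0,"hand":0},
    {"translation":[0,0,0],"twist":0,"hand":0},
  ],
)

```text
time: 28.0
tool_pos: [0.4547, 0.2017, 0.0515]
tool_rot: [0.0, 0.639, 0.769, 0.001]
contact_force: [-0.4, 0.4, -0.7]
gripper_width: 0.12
grasp_force: 58.7
```

apply_moves(
  targets=[
    {"translation":[0,0,0.03],"twist":0,"hand":0},
    {"translation":[0,0,0],"twist":0,"hand":0},
    {"translation":[0,0,0],"twist":0,"hand":0},
  ],
)

```text
time: 28.3
tool_pos: [0.455, 0.2018, 0.0499]
tool_rot: [0.0, 0.639, 0.769, 0.0]
contact_force: [-5.2, -1.7, 10.9]
gripper_width: 0.116
grasp_force: 60.1
```

apply_moves(
  targets=[
    {"translation":[0,0,0],"twist":0,"hand":0.2},
    {"translation":[0,0,0],"twist":0,"hand":0.4},
    {"translation":[0,0,0],"twist":0,"hand":0.5},
    {"translation":[0,0,0],"twist":0,"hand":0.5},
    {"translation":[0,0,-0.1],"twist":0,"hand":0.5},
    {"translation":[0,0,-0.3],"twist":0,"hand":0.5},
    {"translation":[0,0,-0.4],"twist":0,"hand":0.5},
    {"translation":[0,0,-0.3],"twist":0,"hand":1},
  ],
)

```text
time: 29.1
tool_pos: [0.4548, 0.2017, 0.1607]
tool_rot: [0.001, 0.639, 0.769, 0.001]
contact_force: [0.6, -1.1, 0.6]
gripper_width: 0.655
grasp_force: 0.0
```

apply_moves(
  targets=[
    {"translation":[-0.45,0,0],"twist":0,"hand":1},
    {"translation":[-0.45,0,0],"twist":0,"hand":1},
    {"translation":[-0.45,0,0],"twist":0,"hand":1},
    {"translation":[-0.45,0,0],"twist":0,"hand":1},
    {"translation":[0,0,0],"twist":1,"hand":1},
    {"translation":[0,0,0],"twist":0.85,"hand":1},
    {"translation":[0,0,0],"twist":0,"hand":1},
    {"translation":[0,0,0],"twist":0,"hand":1},
  ],
)

```text
time: 29.9
tool_pos: [0.4874, 0.0247, 0.1583]
tool_rot: [0.0, 0.706, 0.708, 0.0]
contact_force: [0.2, 0.5, 0.7]
gripper_width: 1.0
grasp_force: 0.0
```

Run:
```python
from h import *
print(state()['tool_pos'],state()['tool_rot'])
im=save('scene','s8.png'); a=im[150:310,320:480]
cv2.imwrite('pics/crop9.png',cv2.resize(a[:,:,::-1],None,fx=3.6,fy=3.6,interpolation=cv2.INTER_CUBIC))
grab_frame('top')
for n in('rod','transformer','heatsink','capacitor'):
  for c in ('scene','top'): print(n,c,[(round(r['score'],2),np.round(r['point'],3)) for r in recognise(c,n)][:3])
```

```text
[0.48742023 0.02465458 0.15825086] [2.06393208e-04 7.06439406e-01 7.07773479e-01 1.60166310e-04]
rod scene [(0.85, array([0.448, 0.236, 0.051])), (0.4, array([0.621, 0.172, 0.008]))]
rod top [(0.68, array([0.45 , 0.235, 0.051]))]
transformer scene [(0.58, array([ 0.677, -0.199,  0.043])), (0.57, array([ 0.441, -0.276,  0.041]))]
transformer top [(0.54, array([ 0.433, -0.281,  0.046])), (0.51, array([ 0.672, -0.201,  0.047]))]
heatsink scene [(0.6, array([ 0.448, -0.191,  0.038])), (0.52, array([0.46 , 0.237, 0.007]))]
heatsink top [(0.65, array([ 0.44, -0.2 ,  0.04])), (0.25, array([ 0.631, -0.341,  0.028]))]
capacitor scene [(0.65, array([ 0.462, -0.109,  0.051]))]
capacitor top [(0.66, array([ 0.454, -0.112,  0.062]))]
```

View pics/crop9.png

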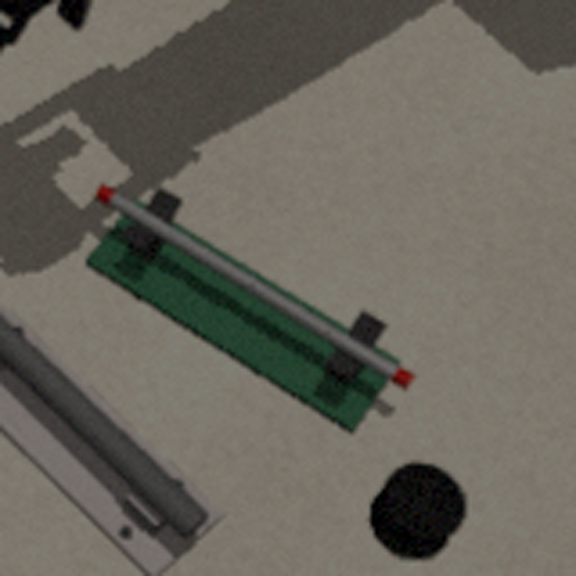

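The rod lies in both V's with its ends at crop (99,192) and (411,379). I check its centring by numbers.

Run:
```python
from h import *
im=cv2.imread('pics/s8.png');g=grab_frame('top')[:,:,::-1]; cv2.imwrite('pics/t8.png',g)
V=lambda a:np.array([-np.sin(a),np.cos(a)])
for cam,i,(r0,r1,c0,c1) in(('scene',im,(195,265,340,445)),('top',g,(250,310,140,270))):
    h=cv2.cvtColor(np.ascontiguousarray(i),cv2.COLOR_BGR2HSV); m=((h[...,0]<8)|(h[...,0]>172))&(h[...,1]>120)&(h[...,2]>50)
    k=np.zeros_like(m);k[r0:r1,c0:c1]=m[r0:r1,c0:c1]
    n,l,st,ce=cv2.connectedComponentsWithStats(k.astype(np.uint8)); j=np.argsort(-st[1:,4])[:2]+1
    p=[onz(cam,*ce[q],.045)[:2] for q in j]; mid=(p[0]+p[1])/2; d=p[0]-p[1]
    print(cam,st[j,4],p,mid,'len',np.hypot(*d),'along',(mid-[.448,.2277])@V(.185),'ang',np.arctan(-d[0]/d[1]))
# V-block positions along the cradle from the plain (rod-free) frames: plate ends in scene0
for u,v in((100,170),(122,332),(640,82),(664,243)): print((onz('top',140+(u+.5)/6-.5,245+(v+.5)/6-.5,.008)[:2]-[.448,.2277])@V(.185))
```

```text
scene [22 18] [array([0.42530667, 0.34787115]), array([0.47233575, 0.10372072])] [0.44882121 0.22579594] len 0.24863862278362273 along -0.0020226307597100745 ang 0.19029268318532078
top [543  22] [array([0.44901689, 0.08346142]), array([0.42408477, 0.35123189])] [0.43655083 0.21734666] len 0.2689286805379927 along -0.008070642029232057 ang 0.09284235865025035
0.11460906727995643
0.11445787148105885
-0.11416222812649775
-0.11383052220754317
```

The rod is centred to about 2 mm at an angle of 0.19 rad, which is good. Now the components go back, capacitor first.

apply_moves(
  targets=[
    {"translation":[-0.469,-0.125,0],"twist":0,"hand":1},
    {"translation":[-0.469,-0.125,0],"twist":0,"hand":1},
    {"translation":[-0.469,-0.125,0],"twist":0,"hand":1},
    {"translation":[0,0,0],"twist":0,"hand":1},
    {"translation":[0,0,0.4],"twist":0,"hand":1},
    {"translation":[0,0,0.4],"twist":0,"hand":1},
    {"translation":[0,0,0.32],"twist":0,"hand":1},
    {"translation":[0,0,0],"twist":0,"hand":1},
  ],
)

```text
time: 31.25
tool_pos: [0.4459, -0.1139, 0.0409]
tool_rot: [-0.005, 0.707, 0.707, -0.002]
contact_force: [-0.2, 0.1, 0.2]
gripper_width: 0.999
grasp_force: 0.0
```

apply_moves(
  targets=[
    {"translation":[0,0,0],"twist":0,"hand":1},
    {"translation":[0,0,0],"twist":0,"hand":0.6},
    {"translation":[0,0,0],"twist":0,"hand":0.4},
    {"translation":[0,0,0],"twist":0,"hand":0},
    {"translation":[0,0,0],"twist":0,"hand":0},
    {"translation":[0,0,0],"twist":0,"hand":0},
    {"translation":[0,0,0],"twist":0,"hand":0},
    {"translation":[0,0,0],"twist":0,"hand":0},
  ],
)

```text
time: 32.05
tool_pos: [0.4512, -0.1166, 0.0476]
tool_rot: [0.001, 0.707, 0.707, 0.001]
contact_force: [-0.4, 0.9, 6.3]
gripper_width: 0.455
grasp_force: 59.9
```

apply_moves(
  targets=[
    {"translation":[0,0,-0.1],"twist":0,"hand":0},
    {"translation":[0,0,-0.4],"twist":0,"hand":0},
    {"translation":[0,0,-0.5],"twist":0,"hand":0},
    {"translation":[0,0,0],"twist":0,"hand":0},
    {"translation":[0,0,0],"twist":0,"hand":0},
    {"translation":[0,0,0],"twist":0,"hand":0},
    {"translation":[0,0,0],"twist":0,"hand":0},
  ],
)

```text
time: 32.75
tool_pos: [0.4485, -0.1155, 0.1437]
tool_rot: [-0.002, 0.707, 0.707, -0.001]
contact_force: [-0.7, -0.2, -1.9]
gripper_width: 0.453
grasp_force: 60.7
```

apply_moves(
  targets=[
    {"translation":[0.269,0.328,0],"twist":0,"hand":0},
    {"translation":[0.269,0.328,0],"twist":0,"hand":0},
    {"translation":[0.269,0.328,0],"twist":0,"hand":0},
    {"translation":[0.269,0.328,0],"twist":0,"hand":0},
    {"translation":[0.269,0.328,0],"twist":0,"hand":0},
    {"translation":[0,0,0],"twist":0,"hand":0},
    {"translation":[0,0,0],"twist":0,"hand":0},
    {"translation":[0,0,0],"twist":0,"hand":0},
  ],
)

```text
time: 33.55
tool_pos: [0.6126, 0.0181, 0.1442]
tool_rot: [-0.001, 0.707, 0.707, -0.001]
contact_force: [-0.1, -0.7, -1.1]
gripper_width: 0.455
grasp_force: 61.1
```

apply_moves(
  targets=[
    {"translation":[0,0,0.4],"twist":0,"hand":0},
    {"translation":[0,0,0.4],"twist":0,"hand":0},
    {"translation":[0,0,0],"twist":0,"hand":0},
    {"translation":[0,0,0],"twist":0,"hand":0},
    {"translation":[0,0,0.1],"twist":0,"hand":0},
    {"translation":[0,0,0.09],"twist":0,"hand":0},
    {"translation":[0,0,0],"twist":0,"hand":0},
    {"translation":[0,0,0],"twist":0,"hand":0},
  ],
)

```text
time: 34.35
tool_pos: [0.614, 0.0184, 0.0471]
tool_rot: [0.0, 0.707, 0.707, 0.0]
contact_force: [-0.8, -0.4, -1.3]
gripper_width: 0.451
grasp_force: 61.0
```

apply_moves(
  targets=[
    {"translation":[0,0,0],"twist":0,"hand":0},
    {"translation":[0,0,0],"twist":0,"hand":0},
    {"translation":[0,0,0],"twist":0,"hand":0},
  ],
)

```text
time: 34.65
tool_pos: [0.6141, 0.0184, 0.0471]
tool_rot: [0.0, 0.707, 0.707, 0.0]
contact_force: [0.4, 0.1, -1.6]
gripper_width: 0.457
grasp_force: 61.0
```

apply_moves(
  targets=[
    {"translation":[0,0,0.035],"twist":0,"hand":0},
    {"translation":[0,0,0],"twist":0,"hand":0},
    {"translation":[0,0,0],"twist":0,"hand":0},
  ],
)

```text
time: 34.95
tool_pos: [0.6144, 0.0183, 0.0437]
tool_rot: [0.001, 0.707, 0.707, 0.0]
contact_force: [1.2, 0.2, 0.3]
gripper_width: 0.455
grasp_force: 61.3
```

apply_moves(
  targets=[
    {"translation":[0,0,0],"twist":0,"hand":0.6},
    {"translation":[0,0,0],"twist":0,"hand":1},
    {"translation":[0,0,0],"twist":0,"hand":1},
    {"translation":[0,0,0],"twist":0,"hand":1},
    {"translation":[0,0,-0.2],"twist":0,"hand":1},
    {"translation":[0,0,-0.4],"twist":0,"hand":1},
    {"translation":[0,0,-0.4],"twist":0,"hand":1},
    {"translation":[0,0,0],"twist":0,"hand":1},
  ],
)

```text
time: 35.75
tool_pos: [0.6181, 0.0181, 0.1511]
tool_rot: [0.005, 0.707, 0.707, 0.004]
contact_force: [0.4, -0.9, 1.4]
gripper_width: 1.003
grasp_force: 0.0
```

apply_moves(
  targets=[
    {"translation":[-0.364,-0.289,0],"twist":0,"hand":1},
    {"translation":[-0.364,-0.289,0],"twist":0,"hand":1},
    {"translation":[-0.364,-0.289,0],"twist":0,"hand":1},
    {"translation":[-0.364,-0.289,0],"twist":0,"hand":1},
    {"translation":[-0.364,-0.289,0],"twist":0,"hand":1},
    {"translation":[-0.364,-0.289,0],"twist":0,"hand":1},
    {"translation":[0,0,0],"twist":-1,"hand":1},
    {"translation":[0,0,0],"twist":-0.3,"hand":1},
  ],
)

```text
time: 36.55
tool_pos: [0.4395, -0.2009, 0.1429]
tool_rot: [-0.0, 0.66, 0.751, 0.0]
contact_force: [0.3, -0.1, 0.5]
gripper_width: 0.998
grasp_force: 0.0
```

apply_moves(
  targets=[
    {"translation":[0,0,0],"twist":0,"hand":1},
    {"translation":[0,0,0],"twist":0,"hand":1},
    {"translation":[0,0,0],"twist":0,"hand":1},
  ],
)

```text
time: 36.85
tool_pos: [0.4409, -0.1993, 0.1432]
tool_rot: [-0.0, 0.659, 0.752, -0.0]
contact_force: [-0.1, 0.5, -0.3]
gripper_width: 0.995
grasp_force: 0.0
```

apply_moves(
  targets=[
    {"translation":[0,0,0.4],"twist":0,"hand":1},
    {"translation":[0,0,0.4],"twist":0,"hand":1},
    {"translation":[0,0,0.23],"twist":0,"hand":1},
    {"translation":[0,0,0],"twist":0,"hand":1},
    {"translation":[0,0,0],"twist":0,"hand":1},
    {"translation":[0,0,0],"twist":0,"hand":0.6},
    {"translation":[0,0,0],"twist":0,"hand":0.4},
    {"translation":[0,0,0],"twist":0,"hand":0},
  ],
)

```text
time: 37.65
tool_pos: [0.4415, -0.2006, 0.0419]
tool_rot: [0.001, 0.66, 0.752, 0.0]
contact_force: [-0.6, -0.5, -0.6]
gripper_width: 0.509
grasp_force: 0.0
```

apply_moves(
  targets=[
    {"translation":[0,0,0],"twist":0,"hand":0},
    {"translation":[0,0,0],"twist":0,"hand":0},
    {"translation":[0,0,0],"twist":0,"hand":0},
    {"translation":[0,0,0],"twist":0,"hand":0},
    {"translation":[0,0,-0.1],"twist":0,"hand":0},
    {"translation":[0,0,-0.4],"twist":0,"hand":0},
    {"translation":[0,0,-0.5],"twist":0,"hand":0},
    {"translation":[0,0,0],"twist":0,"hand":0},
  ],
)

```text
time: 38.45
tool_pos: [0.4441, -0.2023, 0.1481]
tool_rot: [0.007, 0.66, 0.752, 0.001]
contact_force: [1.0, -1.2, -1.1]
gripper_width: 0.434
grasp_force: 61.3
```

apply_moves(
  targets=[
    {"translation":[0.21,0.317,0],"twist":0,"hand":0},
    {"translation":[0.21,0.317,0],"twist":0,"hand":0},
    {"translation":[0.21,0.317,0],"twist":0,"hand":0},
    {"translation":[0.21,0.317,0],"twist":0,"hand":0},
    {"translation":[0.21,0.317,0],"twist":0,"hand":0},
    {"translation":[0.21,0.317,0],"twist":0,"hand":0},
    {"translation":[0,0,0],"twist":0,"hand":0},
    {"translation":[0,0,0],"twist":0,"hand":0},
  ],
)

```text
time: 39.25
tool_pos: [0.6121, -0.0497, 0.1389]
tool_rot: [-0.001, 0.659, 0.752, -0.001]
contact_force: [0.2, -0.1, -2.0]
gripper_width: 0.433
grasp_force: 61.5
```

apply_moves(
  targets=[
    {"translation":[0,0,0.4],"twist":0,"hand":0},
    {"translation":[0,0,0.4],"twist":0,"hand":0},
    {"translation":[0,0,0],"twist":0,"hand":0},
    {"translation":[0,0,0],"twist":0,"hand":0},
    {"translation":[0,0,0.1],"twist":0,"hand":0},
    {"translation":[0,0,0.1],"twist":0,"hand":0},
    {"translation":[0,0,0],"twist":0,"hand":0},
    {"translation":[0,0,0],"twist":0,"hand":0},
  ],
)

```text
time: 40.05
tool_pos: [0.6128, -0.0504, 0.0406]
tool_rot: [0.0, 0.66, 0.752, 0.0]
contact_force: [-0.1, -0.7, -1.9]
gripper_width: 0.435
grasp_force: 61.6
```

apply_moves(
  targets=[
    {"translation":[0,0,0],"twist":0,"hand":0},
    {"translation":[0,0,0],"twist":0,"hand":0},
    {"translation":[0,0,0],"twist":0,"hand":0},
  ],
)

```text
time: 40.35
tool_pos: [0.613, -0.0504, 0.0407]
tool_rot: [0.0, 0.66, 0.752, 0.0]
contact_force: [-1.3, 0.1, -2.0]
gripper_width: 0.439
grasp_force: 61.6
```

apply_moves(
  targets=[
    {"translation":[0,0,0.04],"twist":0,"hand":0},
    {"translation":[0,0,0],"twist":0,"hand":0},
    {"translation":[0,0,0],"twist":0,"hand":0},
  ],
)

```text
time: 40.65
tool_pos: [0.6138, -0.0505, 0.0379]
tool_rot: [0.001, 0.66, 0.752, 0.001]
contact_force: [-1.4, 0.5, 5.2]
gripper_width: 0.433
grasp_force: 62.5
```

apply_moves(
  targets=[
    {"translation":[0,0,0],"twist":0,"hand":0.6},
    {"translation":[0,0,0],"twist":0,"hand":1},
    {"translation":[0,0,0],"twist":0,"hand":1},
    {"translation":[0,0,0],"twist":0,"hand":1},
    {"translation":[0,0,-0.2],"twist":0,"hand":1},
    {"translation":[0,0,-0.4],"twist":0,"hand":1},
    {"translation":[0,0,-0.4],"twist":0,"hand":1},
    {"translation":[0,0,0],"twist":0,"hand":1},
  ],
)

```text
time: 41.45
tool_pos: [0.617, -0.0512, 0.1439]
tool_rot: [0.006, 0.66, 0.752, 0.003]
contact_force: [1.0, -0.2, 1.8]
gripper_width: 0.999
grasp_force: 0.0
```

apply_moves(
  targets=[
    {"translation":[-0.3,-0.3,0],"twist":0,"hand":1},
    {"translation":[-0.3,-0.3,0],"twist":0,"hand":1},
    {"translation":[-0.3,-0.3,0],"twist":0,"hand":1},
    {"translation":[-0.3,-0.3,0],"twist":0,"hand":1},
    {"translation":[-0.3,-0.3,0],"twist":0,"hand":1},
    {"translation":[-0.3,-0.3,0],"twist":0,"hand":1},
    {"translation":[-0.29,-0.31,0],"twist":0,"hand":1},
    {"translation":[0,0,0],"twist":-1,"hand":1},
  ],
)

```text
time: 42.25
tool_pos: [0.4278, -0.288, 0.1357]
tool_rot: [-0.0, 0.622, 0.783, -0.001]
contact_force: [0.6, -0.6, 0.3]
gripper_width: 1.0
grasp_force: 0.0
```

apply_moves(
  targets=[
    {"translation":[0,0,0],"twist":0,"hand":1},
    {"translation":[0,0,0],"twist":0,"hand":1},
    {"translation":[0,0,0],"twist":0,"hand":1},
  ],
)

```text
time: 42.55
tool_pos: [0.4309, -0.2843, 0.136]
tool_rot: [-0.0, 0.621, 0.784, 0.0]
contact_force: [-1.2, 0.4, -0.7]
gripper_width: 0.999
grasp_force: 0.0
```

apply_moves(
  targets=[
    {"translation":[0,0,0.4],"twist":0,"hand":1},
    {"translation":[0,0,0.35],"twist":0,"hand":1},
    {"translation":[0,0,0.21],"twist":0,"hand":1},
    {"translation":[0,0,0],"twist":0,"hand":1},
    {"translation":[0,0,0],"twist":0,"hand":1},
    {"translation":[0,0,0],"twist":0,"hand":0.6},
    {"translation":[0,0,0],"twist":0,"hand":0.4},
    {"translation":[0,0,0],"twist":0,"hand":0},
  ],
)

```text
time: 43.35
tool_pos: [0.4314, -0.2856, 0.0417]
tool_rot: [0.001, 0.621, 0.784, -0.0]
contact_force: [-0.1, 0.3, 0.2]
gripper_width: 0.516
grasp_force: 0.0
```

apply_moves(
  targets=[
    {"translation":[0,0,0],"twist":0,"hand":0},
    {"translation":[0,0,0],"twist":0,"hand":0},
    {"translation":[0,0,0],"twist":0,"hand":0},
    {"translation":[0,0,0],"twist":0,"hand":0},
    {"translation":[0,0,-0.1],"twist":0,"hand":0},
    {"translation":[0,0,-0.4],"twist":0,"hand":0},
    {"translation":[0,0,-0.5],"twist":0,"hand":0},
    {"translation":[0,0,0],"twist":0,"hand":0},
  ],
)

```text
time: 44.15
tool_pos: [0.4338, -0.2879, 0.1482]
tool_rot: [0.007, 0.621, 0.784, -0.0]
contact_force: [0.7, -1.4, -0.7]
gripper_width: 0.434
grasp_force: 61.2
```

apply_moves(
  targets=[
    {"translation":[0.2,0.34,0],"twist":0,"hand":0},
    {"translation":[0.2,0.34,0],"twist":0,"hand":0},
    {"translation":[0.2,0.34,0],"twist":0,"hand":0},
    {"translation":[0.2,0.34,0],"twist":0,"hand":0},
    {"translation":[0.2,0.34,0],"twist":0,"hand":0},
    {"translation":[0.2,0.34,0],"twist":0,"hand":0},
    {"translation":[0.04,0.04,0],"twist":0,"hand":0},
    {"translation":[0,0,0],"twist":0,"hand":0},
  ],
)

```text
time: 44.95
tool_pos: [0.6044, -0.1158, 0.1391]
tool_rot: [-0.001, 0.62, 0.784, -0.001]
contact_force: [-0.4, 0.2, -1.6]
gripper_width: 0.434
grasp_force: 61.4
```

apply_moves(
  targets=[
    {"translation":[0,0,0.4],"twist":0,"hand":0},
    {"translation":[0,0,0.4],"twist":0,"hand":0},
    {"translation":[0,0,0],"twist":0,"hand":0},
    {"translation":[0,0,0],"twist":0,"hand":0},
    {"translation":[0,0,0.1],"twist":0,"hand":0},
    {"translation":[0,0,0.1],"twist":0,"hand":0},
    {"translation":[0,0,0],"twist":0,"hand":0},
    {"translation":[0,0,0],"twist":0,"hand":0},
  ],
)

```text
time: 45.75
tool_pos: [0.6049, -0.1169, 0.0405]
tool_rot: [0.0, 0.621, 0.784, 0.0]
contact_force: [-0.6, -0.4, -1.9]
gripper_width: 0.432
grasp_force: 61.5
```

apply_moves(
  targets=[
    {"translation":[0,0,0],"twist":0,"hand":0},
    {"translation":[0,0,0],"twist":0,"hand":0},
    {"translation":[0,0,0],"twist":0,"hand":0},
  ],
)

```text
time: 46.05
tool_pos: [0.6051, -0.1169, 0.0407]
tool_rot: [0.0, 0.621, 0.784, 0.0]
contact_force: [-0.3, -0.8, -2.7]
gripper_width: 0.435
grasp_force: 61.5
```

Lower 3.5 mm, release, retreat up and back toward the base, then look.

apply_moves(
  targets=[
    {"translation":[0,0,0.035],"twist":0,"hand":0},
    {"translation":[0,0,0],"twist":0,"hand":0},
    {"translation":[0,0,0],"twist":0,"hand":0},
  ],
)

```text
time: 46.35
tool_pos: [0.6057, -0.1171, 0.0378]
tool_rot: [0.001, 0.621, 0.784, 0.0]
contact_force: [0.3, 0.6, 3.3]
gripper_width: 0.433
grasp_force: 62.0
```

apply_moves(
  targets=[
    {"translation":[0,0,0],"twist":0,"hand":0.6},
    {"translation":[0,0,0],"twist":0,"hand":1},
    {"translation":[0,0,0],"twist":0,"hand":1},
    {"translation":[0,0,0],"twist":0,"hand":1},
    {"translation":[0,0,-0.2],"twist":0,"hand":1},
    {"translation":[0,0,-0.5],"twist":0,"hand":1},
    {"translation":[0,0,-0.5],"twist":0,"hand":1},
    {"translation":[0,0,0],"twist":0,"hand":1},
  ],
)

```text
time: 47.15
tool_pos: [0.6097, -0.1183, 0.1665]
tool_rot: [0.007, 0.621, 0.784, 0.003]
contact_force: [1.0, 0.4, 0.8]
gripper_width: 1.0
grasp_force: 0.0
```

apply_moves(
  targets=[
    {"translation":[-0.3,-0.35,0],"twist":0,"hand":1},
    {"translation":[-0.3,-0.35,0],"twist":0,"hand":1},
    {"translation":[-0.3,-0.35,0],"twist":0,"hand":1},
    {"translation":[-0.3,-0.35,0],"twist":0,"hand":1},
    {"translation":[-0.3,-0.35,0],"twist":0,"hand":1},
    {"translation":[-0.3,-0.35,0],"twist":0,"hand":1},
    {"translation":[0,0,0],"twist":0,"hand":1},
    {"translation":[0,0,0],"twist":0,"hand":1},
  ],
)

```text
time: 47.95
tool_pos: [0.4409, -0.3406, 0.1566]
tool_rot: [-0.0, 0.622, 0.783, 0.0]
contact_force: [1.1, -0.0, 0.1]
gripper_width: 1.002
grasp_force: 0.0
```

Run:
```python
from h import *
print(state()['tool_pos'])
save('scene','s9.png'); im=save('top','t9.png')
a=cv2.imread('pics/top0.png')[170:300,150:390]; b=cv2.imread('pics/t9.png')[170:300,150:390]
cv2.imwrite('pics/cmp.png',cv2.resize(np.vstack([a,b]),None,fx=2.3,fy=2.3,interpolation=cv2.INTER_CUBIC))
ref={'capacitor':(.617,.02),'heatsink':(.614,-.052),'transformer':(.604,-.116)}
for n in(*ref,'rod'):
  for c in('top','scene'): print(n,c,[(round(r['score'],2),np.round(r['point'],3)) for r in recognise(c,n)][:3])
# image registration before/after per component
A=cv2.imread('pics/top0.png');B=cv2.imread('pics/t9.png')
for n,(u,v) in dict(cap=(288,213),hs=(316,215),tr=(343,219)).items():
    t=A[v-12:v+12,u-12:u+12]; r=cv2.matchTemplate(B[v-22:v+22,u-22:u+22],t,cv2.TM_CCOEFF_NORMED); _,s,_,l=cv2.minMaxLoc(r); print(n,s,l[0]-10,l[1]-10)
```

```text
[ 0.44085246 -0.34064452  0.15664704]
capacitor top [(0.56, array([0.615, 0.019, 0.06 ]))]
capacitor scene []
heatsink top [(0.86, array([ 0.612, -0.052,  0.038]))]
heatsink scene [(0.78, array([ 0.62 , -0.043,  0.034]))]
transformer top [(0.64, array([ 0.673, -0.203,  0.044])), (0.58, array([ 0.606, -0.117,  0.045]))]
transformer scene [(0.89, array([ 0.613, -0.11 ,  0.042])), (0.89, array([ 0.677, -0.198,  0.044]))]
rod top [(0.74, array([0.447, 0.233, 0.049]))]
rod scene [(0.82, array([0.452, 0.235, 0.052]))]
cap 0.9681522250175476 0 1
hs 0.9837653636932373 0 1
tr 0.9669378995895386 0 0
```

View pics/cmp.png

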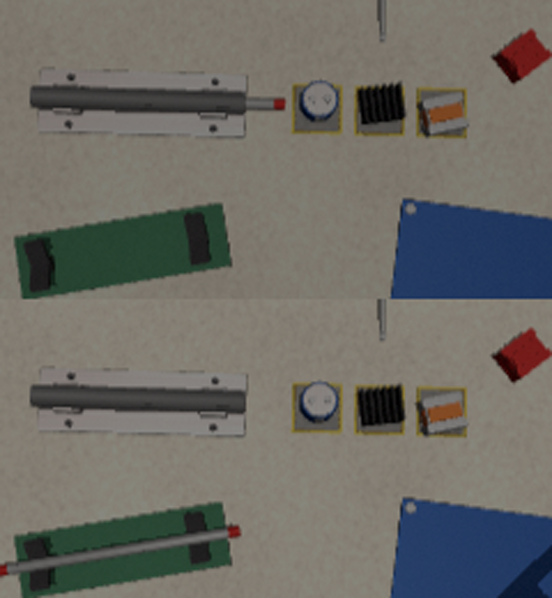

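The lower half (after) matches the upper half (before). The components stand upright at (320,405), (381,408) and (441,412), each within one camera pixel (about 2.5 mm) of its start, and the rod lies in both V's. I hand the job in.

```bash
python3 -c "
from plant import *
print(job_done())"
```

```text
the job is handed in; nothing more can be done
None
```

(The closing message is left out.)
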